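Line up the bike carrier's drawbar and bolt it

TASK

The flat drawbar of the bike carrier has slipped, so the hole in it no longer lies over the hole in the dark grey receiver block below. Take the tapered drift from the plywood stand, work it down through both holes until its collar is down on the bar, so that it levers the holes into line, then draw it out and stand it back, upright, in the hole of the stand it came from. Then fit the thick bolt down through both holes until its flange sits on the bar, and let go.

Things in the scene. Friction and masses are not known exactly. Their poses are not given: they have to be found in the camera images.
- drift: Tapered dark steel drift, upright in one of 4 holes (34 mm wide, a row 64 mm apart, any order) of a plywood stand, top 90 mm high. Origin: on its axis, underside of its collar (44 mm wide, 6 thick, rests on the stand); z up; x along the row at the start. Above the collar: round grip 26 mm wide, 64 tall, tallest there. Below the origin: 15 mm straight, 27 wide, then a 55 mm taper to a 6 mm tip. Under 0.6 kg.
- bolt: Thick bright steel bolt, upright in the same stand. Origin: on its axis, underside of its flange (44 mm wide, 6 thick, rests on the stand); z up. Above: round head 30 mm wide, 40 tall, dark hexagon on top; below: shank 20 mm wide, 55 long. Bystanders in the stand, same collars: a straight punch (grip 22 wide, 44 tall) and a thin bolt (head 18 wide, 26 tall).
- bar_hole (a point): Centre of the 30 mm hole in the bright flat steel drawbar (66 mm wide, 10 thick), at its upper face, 75 mm above the table. The bar lies on the receiver block between two guides as high as itself and slides only along its length (x axis) at about 3 N, staying where it is left. It starts with its hole 12 to 17 mm out of line towards +x.
- base_hole (a point): Centre of the 30 mm hole in the dark grey receiver block (130 x 100 mm, 65 high, fixed to the table), at the block's upper face, 65 mm above the table, just under the bar. The hole goes straight down to the table. x along the drawbar, z up. The drift and then the bolt go down here.
Not all that is in view belongs to the job. What is shaped like the bolt but turquoise or yellow is not meant.

How it is judged:
By the outcome, as a careful person would: the job done as asked, in the order asked, and still so for the second after the job is handed in, with the robot touching nothing.
It also fails if it takes over 64 s, if anything falls off the work surface, if the arm or the gripper's body presses on something with over 40 N, if the wrist force passes 120 N, or if a joint passes its speed limit or range.

ROBOT

A 6-joint arm with a two-finger parallel gripper is mounted at the origin on the work surface. World frame = base frame: x ahead of the robot, y to its left, z up, the work surface at z = 0. Lengths are in m, angles in rad, forces in N, time in s.
With the tool pointing down it reaches from about 0.4 to 0.825 m from the base axis. Payload 7 kg.
Tool frame: the origin (TCP) lies on the mounting face of the last link; the fingertips stand 178 mm ahead of it and the grasp point (between the pads) lies arm.grip_depth ahead of it (arm.grip_depth is the distance from the TCP to the grasp point, in m); z points along the fingers, y is the direction in which the jaws open and shut (so a half turn about z gives the same grasp; the last joint's range is limited). The gripper opens to 88 mm and grips with 3 to 60 N. Pads are 19 mm wide; open, the fingers measure 130 mm over their backs; the gripper's body (78 mm by 193 mm) begins 47 mm behind the grasp point.
Start: joints at [-1.002, 0.359, 0.012, 0, -1.224, -0.288], TCP at [0.187, -0.649, 0.405] pointing down, gripper open.
Joint ranges: [-3.07, 3.07], [-1.43, 2.12], [-1.02, 1.25], [-3.03, 1.67], [-3.05, -0], [-3.03, 3.03]. Speed limits (rad/s): [2.39, 2.39, 3.01, 3.14, 3.14, 3.14].

INTERFACE

Orientations are given as [roll, pitch, yaw] about the fixed x, y, z axes, in that order (R = Rz(yaw) Ry(pitch) Rx(roll)).
In Python, from station import arm gives the robot as it stands.
- The arm moves only by the tool carry_out, never from a script. Its argument "targets" is a list that holds one entry, the list of rows, each a list of 7 numbers: the turn, a rotation vector about the tool's x, y, z in units of 8 degrees (1.0 is 8 degrees), then the shift along the tool's x, y, z in units of 2.5 cm (1.0 is 2.5 cm), then the opening, from -1 (shut) to 1 (fully open). A call has 1 to 20 rows; each row shifts and turns the commanded pose from where the row before left it, along the tool's axes as they then stand; what a row does not reach is not made up. A row lasts 1/8 s, in which the tool goes at most 62.5 mm and 10.7 degrees, less where a joint would pass 70% of its speed; a pose out of reach is approached as far as the arm can. A call with a number of a shift or a turn outside -1 to 1 is refused whole. A call with a gripper value outside its range is refused whole. The fingers move at their own pace and stop on an object; "squeeze" is the grip in N (left out, the last holds). Time passes only in rows, so rows that do not move let the fingers close. It gives the time, the measured TCP pose, the force and the opening at its end, in the units of the state.
- arm.get_state(): the state, without advancing time (a new reading comes with each control period).
- arm.grab_frame(name): name is "scene" or "top"; returns (picture, depth): 480x640x3 uint8, red, green, blue; 480x640 float32, m along the optical axis (not along the pixel's ray), 0 where there is no reading.
- arm.camera_model(name): a dict with "camera_matrix" (3x3 intrinsics, pixels), "world_from_camera" (4x4, takes a point from camera to world coordinates). Camera axes: x right, y down, z forward; pixel columns grow to the right and rows downward; lengths in m; the calibration is good to about 2 mm. A picture is of the moment at which its call begins. camera_model takes no time and is no camera call.
- arm.job_done(): hands the job in, once; it reports no verdict.
Trained networks look in the newest picture that a camera, given by its name, has taken for a name from the list of things; names that differ only in an ending like _2 or _b are one class to them, and where a whole thing is asked for, a point or a joint stands for the part that bears it (a point fixed in the world has none). Each returns a list of dicts, best first, with "conf" (0 to 1); they miss things now and then, are a little off and sometimes report something else, mostly with a low value. They report only what shows in the picture. A call takes as long as a camera call. They do not tell look-alikes from the thing itself.
- arm.spot_in(camera, query): "point" ([row, column] in pixels, amid what is visible of it).
- arm.landmark_of(camera, query): "point" ([row, column] in pixels: a listed point, or the origin of a listed thing).
The state is a dict: "t": time; "q": joint angles; "qd": joint speeds; "joint_efforts": joint torques, N m; "eef_pos": TCP position; "ee_rot": TCP orientation; "force": force on the tool from outside, world axes, zero at the start; "moment": the same for the moment, N m; "width": finger opening in m.
Only numpy, scipy, OpenCV 4.12 (cv2) and the standard library are available. Lean on these libraries where they do the work, as an engineer would, in place of code of your own. Each camera call takes 0.05 s, during which the arm holds its last target.

## Working session

There is one attempt and no reset: what is moved stays moved. The work goes in short steps, Python scripts to look and compute and a tool call to move; the robot and the scene stay as the last step left them, time stands still between calls to the robot, and variables do not carry over. Pictures are saved under pics/ and viewed, and the job is handed in when it is done.

Besides the shell and the picture viewer there is one more tool, called after "Call:" as name([rows], argument=value, ...), one row to a line, values as JSON. carry_out: Moves the arm, as the interface text tells. Its arguments: {"type":"object","properties":{"targets":{"type":"array"},"squeeze":{"type":"number"}},"required":["targets"]}

```bash
mkdir -p pics; ls; cat > h.py <<'E'
import numpy as np,cv2
from station import arm
from scipy.spatial.transform import Rotation as R
def px2w(cam,rc,z=None,d=None):
    m=arm.camera_model(cam);K=np.array(m["camera_matrix"]);T=np.array(m["world_from_camera"])
    r=np.array([(rc[1]-K[0,2])/K[0,0],(rc[0]-K[1,2])/K[1,1],1.])
    if d is not None: return T[:3,:3]@(r*d)+T[:3,3]
    v=T[:3,:3]@r;o=T[:3,3];return o+v*(z-o[2])/v[2]
def w2px(cam,p):
    m=arm.camera_model(cam);K=np.array(m["camera_matrix"]);T=np.array(m["world_from_camera"])
    c=np.linalg.inv(T)@np.r_[p,1];u=K@(c[:3]/c[2]);return u[1],u[0]
def snap(cam,name):
    a,d=arm.grab_frame(cam);cv2.imwrite(f"pics/{name}.png",a[:,:,::-1]);np.save(f"pics/{name}_d.npy",d);return a,d
E
python3 - <<'E'
from h import *
s=arm.get_state();print(s,arm.grip_depth)
for c in("top","scene"):
    snap(c,c+"0");print(c,arm.camera_model(c))
    for q in("drift","bolt","bar_hole","base_hole"):
        try:print(q,[(np.round(x["point"],1).tolist(),round(x["conf"],2)) for x in arm.landmark_of(c,q)])
        except Exception as e:print(q,e)
E
```

```text
pics
{'t': 0.0, 'q': array([-1.00192982e+00,  3.59355955e-01,  1.10608992e-02, -3.72710411e-04,
       -1.22408817e+00, -2.88121643e-01]), 'qd': array([-0.00055843, -0.00031497,  0.00086195, -0.00025913,  0.00109827,
        0.00080114]), 'joint_efforts': array([ 1.62617314e-03, -5.82720315e+01,  2.93067920e+01,  6.99747339e+00,
        6.91502384e-03, -1.48123891e-04]), 'eef_pos': array([ 0.18698275, -0.6483753 ,  0.40373927]), 'ee_rot': array([ 3.13997160e+00, -1.15034695e-04, -2.86097462e+00]), 'force': array([-0.70102268,  0.68552599, -0.55386141]), 'moment': array([-0.00478081,  0.01561448,  0.01604226]), 'width': 0.08785950724794005} 0.1593
top {'camera_matrix': array([[610.10906955,   0.        , 331.0094222 ],
       [  0.        , 610.10906955, 234.87993791],
       [  0.        ,   0.        ,   1.        ]]), 'world_from_camera': array([[ 0.0042254 , -0.9924252 ,  0.12277769,  0.4159734 ],
       [-0.99997374, -0.00491634, -0.00532514, -0.0261475 ],
       [ 0.00588842, -0.12275197, -0.99241991,  1.11162174],
       [ 0.        ,  0.        ,  0.        ,  1.        ]])}
drift [([300.2, 427.1], 0.81)]
bolt [([252.4, 367.1], 0.73), ([292.8, 479.5], 0.72), ([260.9, 425.3], 0.58)]
bar_hole [([208.9, 168.1], 0.57)]
base_hole [([217.6, 171.0], 0.87)]
scene {'camera_matrix': array([[601.04844917,   0.        , 331.04910867],
       [  0.        , 601.04844917, 235.98728201],
       [  0.        ,   0.        ,   1.        ]]), 'world_from_camera': array([[ 0.3763607 ,  0.54312616, -0.75057751,  1.24828761],
       [ 0.92647223, -0.22181488,  0.30405157, -0.30398364],
       [-0.0013509 , -0.80982229, -0.58667371,  0.65472433],
       [ 0.        ,  0.        ,  0.        ,  1.        ]])}
drift [([228.6, 206.6], 0.84)]
bolt [([264.8, 276.7], 0.94), ([249.8, 216.4], 0.61), ([262.3, 148.3], 0.61)]
bar_hole [([229.3, 490.8], 0.67)]
base_hole [([232.0, 482.9], 0.97)]
```

View pics/top0.png

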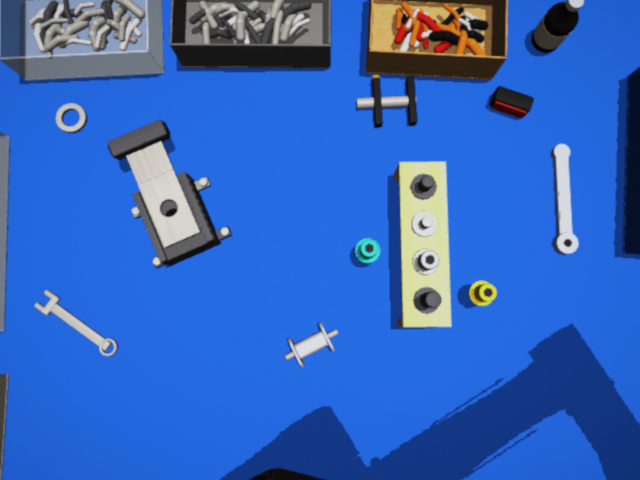

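View pics/scene0.png

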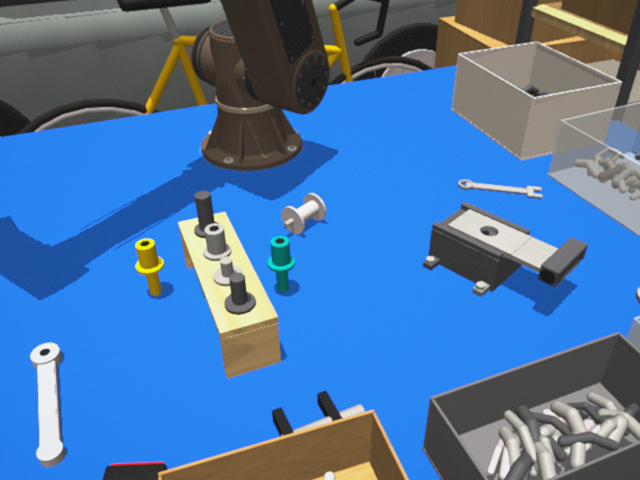

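Drift candidates, both dark, are at top (300,428) and (186,425). The one at row 300 fits: it is the tallest in the scene view, at (206,200), while the other is the shorter punch. Bolt candidates are top (261,427), bright with a dark hexagon in the stand; (224,426), the thin bolt; and (250,367) turquoise and (292,483) yellow, which are not meant. I'll confirm in a crop.

```bash
python3 - <<'E'
from h import *
t=cv2.imread("pics/top0.png");s=cv2.imread("pics/scene0.png")
a=cv2.resize(t[150:340,350:510],None,fx=2.4,fy=2.4,interpolation=3)
b=cv2.resize(s[180:330,160:300],None,fx=2.8,fy=2.8,interpolation=3)
c=np.zeros((460,790,3),np.uint8);c[:a.shape[0],:a.shape[1]]=a;c[:b.shape[0],390:390+b.shape[1]]=b
cv2.imwrite("pics/crop0.png",c)
c=cv2.resize(t[110:280,90:250],None,fx=3.5,fy=3.5,interpolation=3);cv2.imwrite("pics/crop1.png",c)
E
```

```text
(no output)
```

View pics/crop0.png

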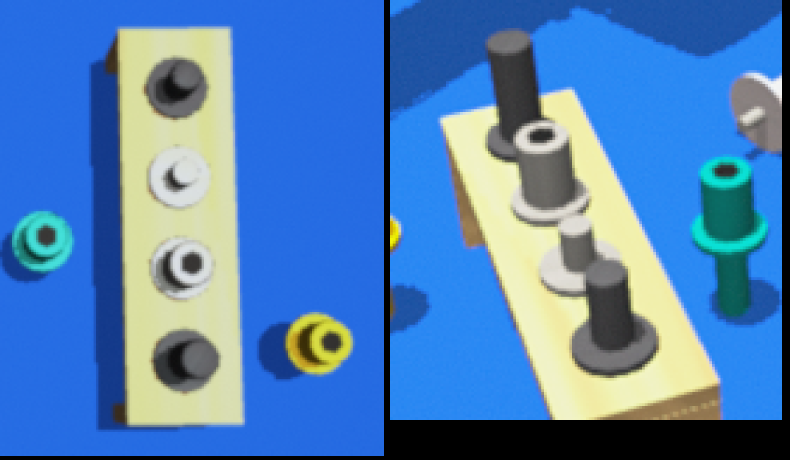

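View pics/crop1.png

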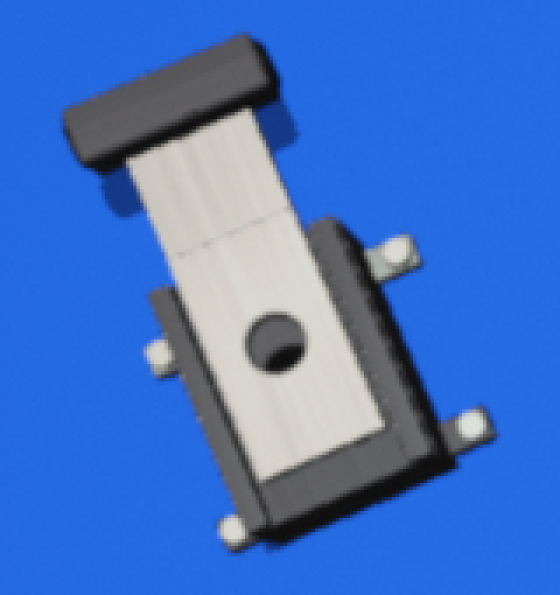

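```bash
python3 - <<'E'
from h import *
f=lambda n,c,rc,z:print(n,c,np.round(px2w(c,rc,z),4))
def lm(c,q,z,i=None):
    arm.grab_frame(c)
    for x in arm.landmark_of(c,q): f(q,c,x["point"],z); print(x["point"],round(x["conf"],2))
for k in range(2):
  for c in("top","scene"):
    lm(c,"drift",.09);lm(c,"bolt",.09);lm(c,"bar_hole",.075);lm(c,"base_hole",.065)
# segment by colour: pixel circles on bar hole
for c in("top","scene"):
    a,d=arm.grab_frame(c); m=arm.camera_model(c);K=np.array(m["camera_matrix"]);T=np.array(m["world_from_camera"])
    rr,cc=np.mgrid[:480,:640];X=np.stack([(cc-K[0,2])/K[0,0]*d,(rr-K[1,2])/K[1,1]*d,d],-1)@T[:3,:3].T+T[:3,3]
    np.save(f"pics/X_{c}.npy",X)
    z=X[...,2];
    for nm,ctr,lo,hi in(("drifttop",(0.30,-.19),.155,.165),("bolttop",(.36,-.19),.131,.141)):
        p=px2w(c,(299,430) if c=="top" and nm=="drifttop" else (261,428),.16) if c=="top" else ctrs[nm]
        if c=="top":
            ctrs=globals().get("ctrs",{});ctrs[nm]=p
        k=(np.hypot(X[...,0]-p[0],X[...,1]-p[1])<.03)&(z>lo)&(z<hi)
        q=X[k];
        if len(q): print(c,nm,len(q),q.mean(0).round(4),((q.max(0)+q.min(0))/2).round(4),np.ptp(q,axis=0).round(4))
    k=(d>0)&(z>.07)&(z<.08)&(a.min(-1)>150)
    mk=k.astype(np.uint8);n,l,st,ce=cv2.connectedComponentsWithStats(mk)
    i=1+np.argmax(st[1:,4]);print(c,"bar",st[i],z[l==i].mean())
    q=X[l==i][:,:2].astype(np.float32);rc=cv2.minAreaRect(q*1000);print(rc)
E
```

```text
drift top [ 0.4325 -0.1899  0.09  ]
[300.8, 425.7] 0.56
bolt top [ 0.5172 -0.0916  0.09  ]
[249.9, 366.6] 0.65
bolt top [ 0.447  -0.2831  0.09  ]
[292.3, 481.3] 0.59
bolt top [ 0.4974 -0.1858  0.09  ]
[261.9, 422.7] 0.55
bar_hole top [0.593  0.2476 0.075 ]
[205.9, 168.7] 0.79
base_hole top [0.5716 0.2454 0.065 ]
[219.1, 171.0] 0.8
drift scene [ 0.4234 -0.1958  0.09  ]
[227.0, 203.0] 0.78
bolt scene [ 0.4878 -0.2918  0.09  ]
[263.6, 149.1] 0.8
bolt scene [ 0.4893 -0.1884  0.09  ]
[248.5, 216.9] 0.78
bolt scene [ 0.559  -0.1117  0.09  ]
[262.7, 277.7] 0.77
bar_hole scene [0.5791 0.2559 0.075 ]
[225.2, 489.9] 0.67
base_hole scene [0.5813 0.2401 0.065 ]
[232.8, 481.8] 0.56
base_hole scene [ 0.465 -0.186  0.065]
[252.1, 216.6] 0.42
drift top [ 0.4335 -0.1929  0.09  ]
[300.2, 427.5] 0.92
bolt top [ 0.4456 -0.2802  0.09  ]
[293.1, 479.6] 0.96
bolt top [ 0.5016 -0.1832  0.09  ]
[259.4, 421.1] 0.78
bolt top [ 0.5148 -0.0894  0.09  ]
[251.3, 365.3] 0.6
bar_hole top [0.5892 0.2474 0.075 ]
[208.1, 168.7] 0.61
base_hole top [0.5751 0.2462 0.065 ]
[217.1, 170.6] 0.84
bolt scene [ 0.4977 -0.1882  0
[... 237 characters left out ...]
[233.3, 483.4] 0.84
top drifttop 213 [ 0.4347 -0.1906  0.1601] [ 0.435  -0.1904  0.1598] [0.0233 0.0249 0.0096]
top bolttop 265 [ 0.4984 -0.1897  0.1366] [ 0.4986 -0.1897  0.1362] [0.0292 0.0277 0.0096]
top bar [ 127  142   73  105 3416] 0.07561112820255993
((615.4521484375, 259.3449401855469), (175.4842529296875, 65.74241638183594), 24.482131958007812)
scene drifttop 125 [ 0.435  -0.1903  0.158 ] [ 0.4329 -0.1902  0.1581] [0.0274 0.0244 0.0054]
scene bolttop 200 [ 0.4993 -0.1896  0.1343] [ 0.497  -0.1898  0.1338] [0.0308 0.0285 0.0056]
scene bar [ 449  210  109   58 2288] 0.07381969106854756
((610.4224243164062, 257.311767578125), (169.90940856933594, 69.59557342529297), 23.969255447387695)
```

```bash
python3 - <<'E'
from h import *
th=np.deg2rad(24.3);u=np.array([np.cos(th),np.sin(th)]);v=np.array([-u[1],u[0]]);c0=np.array([.588,.2475])
out=[]
for c in("top","scene"):
  for z in(.075,.065):
    for src in("rgb",):
      g=np.arange(-.03,.03,.00025)
      im=np.zeros((240,240,3),np.uint8);mx=np.zeros((240,240),np.float32);my=mx.copy()
      for i,b in enumerate(g):
        for j,a in enumerate(g):
          p=c0+a*u-b*v; r=w2px(c,np.r_[p,z]);my[i,j],mx[i,j]=r
      img=cv2.imread(f"pics/{c}0.png");w=cv2.remap(img,mx,my,cv2.INTER_CUBIC)
      np.save(f"pics/w_{c}_{int(z*1000)}.npy",w)
      for t in range(0,240,40): w[t,:]=(0,0,255) if t==120 else w[t,:]; 
      w[:,120]=(0,0,255); out.append(w)
cv2.imwrite("pics/rect.png",cv2.resize(np.vstack([np.hstack(out[:2]),np.hstack(out[2:])]),None,fx=1.25,fy=1.25))
E
```

```text
Traceback (most recent call last):
  File "h.py", line 10, in w2px
    m=arm.camera_model(cam);K=np.array(m["camera_matrix"]);T=np.array(m["world_from_camera"])
ValueError: time passes only in moves, steps and waits
```

```bash
cat > fix.py <<'E'
s=open('h.py').read()
s=s.replace("m=arm.camera_model(cam)","m=CM(cam)").replace("def px2w","import functools\n@functools.lru_cache\ndef CM(c): return arm.camera_model(c)\ndef px2w",1)
open('h.py','w').write(s)
E
python3 fix.py
cat > rect.py <<'E'
from h import *
def rect(pairs,c0,outname,zs=(.075,.065),th=24.3):
    th=np.deg2rad(th);u=np.array([np.cos(th),np.sin(th)]);v=np.array([-u[1],u[0]])
    g=np.arange(-.03,.03,.00025)[:240];A,B=np.meshgrid(g,g);rows=[]
    for c,fn in pairs:
        m=CM(c);K=np.array(m["camera_matrix"]);T=np.linalg.inv(np.array(m["world_from_camera"]));o=[]
        for z in zs:
            P=np.stack([c0[0]+A*u[0]-B*v[0],c0[1]+A*u[1]-B*v[1],0*A+z],-1)@T[:3,:3].T+T[:3,3]
            P=P@K.T;mp=(P[...,:2]/P[...,2:]).astype(np.float32)
            w=cv2.remap(cv2.imread(fn),mp[...,0],mp[...,1],cv2.INTER_CUBIC)
            np.save(f"pics/{outname}_{c}_{int(z*1000)}.npy",w)
            w=w.copy();w[120,::4]=w[::4,120]=(0,0,255);o.append(w)
        rows.append(np.hstack(o))
    cv2.imwrite(f"pics/{outname}.png",cv2.resize(np.vstack(rows),None,fx=1.25,fy=1.25))
E
python3 - <<'E'
from rect import *
rect([("top","pics/top0.png"),("scene","pics/scene0.png")],(.588,.2475),"rect")
E
```

```text
(no output)
```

View pics/rect.png

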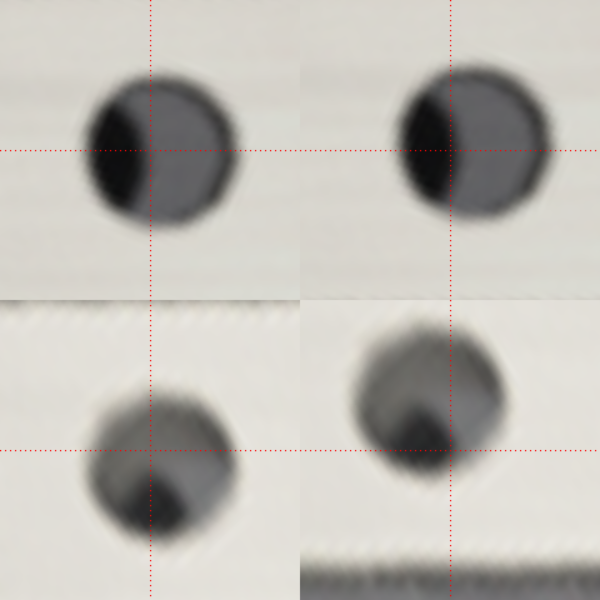

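```bash
python3 - <<'E'
from rect import *
from scipy.optimize import least_squares
w=np.load("pics/rect_top_65.npy").mean(-1);g=np.arange(-.03,.03,.00025)[:240]*1000
w75=np.load("pics/rect_top_75.npy").mean(-1)
print(w[115,70:200:4].round())
# bar hole: threshold contour at z75
m=(w75<150).astype(np.uint8);cs,_=cv2.findContours(m,cv2.RETR_EXTERNAL,cv2.CHAIN_APPROX_NONE)
for c in cs:
    if len(c)>200: (x,y),(a,b),t=cv2.fitEllipse(c);print("bar hole u,v mm",-30+x*.25,30-y*.25,a*.25,b*.25)
pts=[]
for i in range(85,150):
    r=w[i,90:170]
    k=np.where((r[:-1]<58)&(r[1:]>=58))[0]
    if len(k): j=90+k[0]+(58-r[k[0]])/(r[k[0]+1]-r[k[0]]); pts.append((-30+j*.25,30-i*.25))
pts=np.array(pts);print(len(pts),pts[::8])
f=lambda p:np.hypot(pts[:,0]-p[0],pts[:,1]-p[1])-15
r=least_squares(f,[-13,0],loss='soft_l1',f_scale=.2);print("base u,v",r.x,np.abs(r.fun).mean())
E
```

```text
[202. 177. 131.  78.  41.  21.  15.  16.  15.  15.  14.  17.  24.  43.
  62.  82.  92.  97.  97.  97.  97.  98.  97.  98.  99.  98.  98.  98.
  93.  79.  70.  75. 108.]
bar hole u,v mm 2.1318130493164062 -0.21533203125 30.254390716552734 30.897598266601562
65 [[-1.80555556  8.75      ]
 [-0.25        6.75      ]
 [ 0.59090909  4.75      ]
 [ 0.98611111  2.75      ]
 [ 1.4         0.75      ]
 [ 1.36666667 -1.25      ]
 [ 1.26666667 -3.25      ]
 [ 0.76190476 -5.25      ]
 [-0.11666667 -7.25      ]]
base u,v [-13.52321675  -0.44988176] 0.07970230594604813
```

Call:
carry_out([
  [[0,0,1,0,0,0,1],[0,0,1,0,0,0,1],[0,0,0,-0.55,1,0,1],[0,0,0,-0.55,1,0,1],[0,0,0,-0.55,1,0,1],[0,0,0,-0.55,1,0,1],[0,0,0,-0.55,1,0,1],[0,0,0,-0.55,1,0,1],[0,0,0,-0.55,1,0,1],[0,0,0,-0.55,1,0,1],[0,0,0,-0.55,1,0,1],[0,0,0,-0.55,1,0,1],[0,0,0,-0.55,1,0,1],[0,0,0,-0.55,1,0,1],[0,0,0,-0.55,1,0,1],[0,0,0,-0.55,1,0,1],[0,0,0,-0.55,1,0,1],[0,0,0,-0.55,1,0,1],[0,0,0,-0.55,1,0,1],[0,0,0,-0.55,1,0,1]],
], squeeze=50)

```text
t: 4.7
eef_pos: [0.4341, -0.1973, 0.4049]
ee_rot: [-3.142, 0.001, -3.14]
force: [0.5, 0.1, -0.3]
width: 0.0877
```

Call:
carry_out([
  [[0,0,0,-0.03,0.3,0,1],[0,0,0,0,0,0.8,0.2],[0,0,0,0,0,0.8,0.2],[0,0,0,0,0,0,0.2],[0,0,0,0,0,0,0.2]],
])

```text
t: 5.32
eef_pos: [0.4347, -0.191, 0.3655]
ee_rot: [-3.141, 0.001, -3.14]
force: [-0.5, 0.3, 1.0]
width: 0.0549
```

```bash
python3 - <<'E'
from h import *
snap("top","t1");s=arm.get_state();print(s['eef_pos'],s['ee_rot'],s['q'],s['width'])
E
```

```text
[ 0.43478145 -0.19093709  0.36559457] [-3.14127461e+00  1.24285694e-03 -3.14013265e+00] [ 2.13231275e-03  5.63156957e-02 -4.72701637e-01  3.69641783e-04
 -1.04053638e+00 -1.57165559e+00] 0.05321526884924202
```

View pics/t1.png

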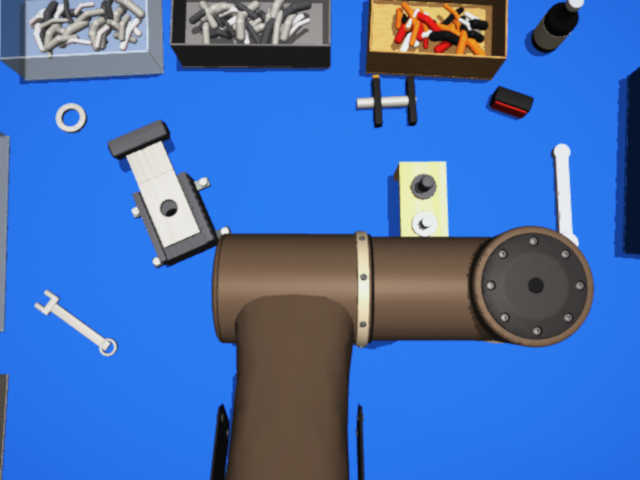

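The arm now hides the stand from the top camera: it covers the drift at (300,428), while the punch and thin bolt are still visible. I'll descend and grip.

Call:
carry_out([
  [[0,0,0,0,0,0.8,0.2],[0,0,0,0,0,0.8,0.2],[0,0,0,0,0.03,0.8,0.2],[0,0,0,0,0,0.65,0.2],[0,0,0,0,0,0,0.2],[0,0,0,0,0,0,-1],[0,0,0,0,0,0,-1],[0,0,0,0,0,0,-1],[0,0,0,0,0,0,-1],[0,0,0,0,0,0,-1]],
])

```text
t: 6.62
eef_pos: [0.4348, -0.19, 0.289]
ee_rot: [-3.141, 0.001, -3.14]
force: [-1.6, -0.7, 6.6]
width: 0.0255
```

```bash
python3 - <<'E'
from h import *
snap("scene","s1");s=arm.get_state();print(s['eef_pos'],s['ee_rot'],s['force'],s['width'])
E
```

```text
[ 0.43483933 -0.19005436  0.28903067] [-3.14118387e+00  9.56125213e-04 -3.13980968e+00] [-1.15510152 -1.02371532  5.32234496] 0.02540244705760636
```

View pics/s1.png

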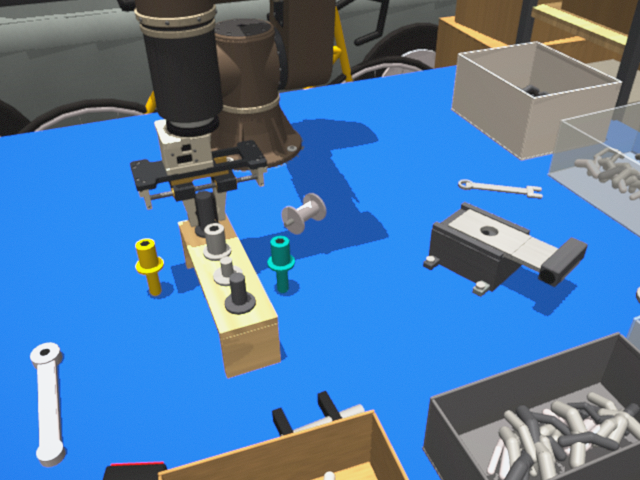

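The drift is gripped, with a 25 mm opening. I'll lift it clear and turn so the jaws lie along the bar.

Call:
carry_out([
  [[0,0,0,0,0,-0.4,-1],[0,0,0,0,0,-0.8,-1],[0,0,0,0,0,-0.9,-1],[0,0,0,0,0,-0.9,-1],[0,0,0,0,0,-0.9,-1],[0,0,0,0,0,-0.9,-1],[0,0,-0.8,0,0,0,-1],[0,0,-1,0,0,0,-1],[0,0,-1,0,0,0,-1],[0,0,-1,0,0,0,-1],[0,0,-1,0,0,0,-1],[0,0,-1,0,0,0,-1],[0,0,-1,0,0,0,-1],[0,0,-1,0,0,0,-1],[0,0,-1,0,0,0,-1],[0,0,-1,0,0,0,-1],[0,0,-1,0,0,0,-1],[0,0,-1,0,0,0,-1],[0,0,-1,0,0,0,-1],[0,0,-1,0,0,0,-1]],
])

```text
t: 9.18
eef_pos: [0.434, -0.1897, 0.4079]
ee_rot: [3.14, 0.002, -1.209]
force: [-0.7, -0.0, -4.8]
width: 0.0251
```

Call:
carry_out([
  [[0,0,-0.5,0,0,0,-1],[0,0,0,-0.9,-0.84,0,-1],[0,0,0,-0.9,-0.84,0,-1],[0,0,0,-0.9,-0.84,0,-1],[0,0,0,-0.9,-0.84,0,-1],[0,0,0,-0.9,-0.84,0,-1],[0,0,0,-0.9,-0.84,0,-1],[0,0,0,-0.9,-0.84,0,-1],[0,0,0,-0.9,-0.84,0,-1],[0,0,0,-0.9,-0.84,0,-1],[0,0,0,-0.9,-0.84,0,-1],[0,0,0,-0.9,-0.84,0,-1],[0,0,0,-0.9,-0.84,0,-1],[0,0,0,-0.9,-0.84,0,-1],[0,0,0,-0.9,-0.84,0,-1],[0,0,0,0,0,0,-1],[0,0,0,0,0,0,-1]],
])

```text
t: 11.3
eef_pos: [0.5715, 0.219, 0.4078]
ee_rot: [3.14, -0.0, -1.143]
force: [0.3, -0.1, -5.2]
width: 0.025
```

```bash
python3 - <<'E'
from h import *
snap("scene","s2");snap("top","t2");s=arm.get_state();print(s['eef_pos'],s['ee_rot'],s['q'],s['force'],s['width'])
print(w2px("scene",[*s['eef_pos'][:2],s['eef_pos'][2]-.1593-.11]))
a=np.hstack([cv2.imread("pics/s2.png")[100:340,330:600],cv2.imread("pics/t2.png")[100:340,80:350]])
cv2.imwrite("pics/c2.png",cv2.resize(a,None,fx=1.45,fy=1.45))
E
```

```text
[0.57138626 0.21833185 0.40831989] [ 3.14108532e+00 -2.25572886e-05 -1.14373340e+00] [ 6.83894965e-01  2.53363684e-01 -1.28852359e-01 -1.15357038e-04
 -1.18907671e+00 -2.56789046e-01] [-0.53021494  0.37970314 -4.91604189] 0.025479428858228806
(np.float64(195.14691463921577), np.float64(473.55584765347714))
```

View pics/c2.png

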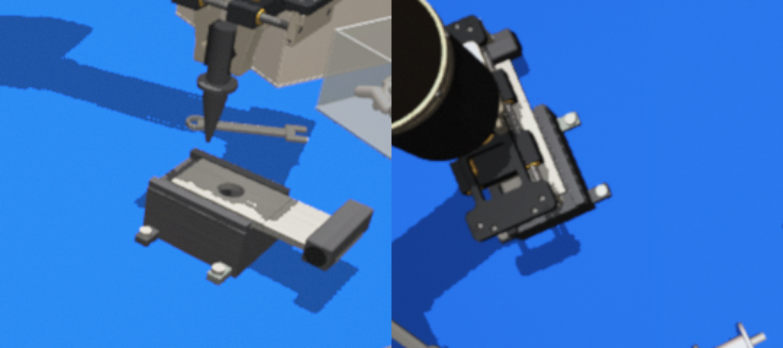

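The scene view shows the drift held upright with its tip near (474,196), within 2 px of the prediction. I'll move it over the overlap of the two holes.

Call:
carry_out([
  [[0,0,0,-0.77,-0.83,0,-1],[0,0,0,0,0,0.8,-1],[0,0,0,0,0,0.8,-1],[0,0,0,0,0,0.5,-1],[0,0,0,0,0,0,-1],[0,0,0,0,0,0,-1]],
])

```text
t: 12.15
eef_pos: [0.5828, 0.2447, 0.3569]
ee_rot: [-3.14, -0.0, -1.143]
force: [0.7, 0.4, -5.3]
width: 0.0252
```

```bash
python3 - <<'E'
from h import *
snap("scene","s3");snap("top","t3");s=arm.get_state();print(s['eef_pos'],s['ee_rot'],s['force'],s['width'])
p=np.r_[s['eef_pos'][:2],s['eef_pos'][2]-.1593-.11];print(p,w2px("scene",p))
B=np.array([.5759,.2415]);d=p[:2]-B;print("u,v mm",1000*(d@[.9114,.4115]),1000*(d@[-.4115,.9114]))
cv2.imwrite("pics/c3.png",cv2.resize(cv2.imread("pics/s3.png")[160:290,410:580],None,fx=4.5,fy=4.5,interpolation=2))
E
```

```text
[0.58270214 0.24475598 0.35697439] [-3.13996519e+00  2.18211608e-04 -1.14341286e+00] [-0.22983099  0.47642044 -4.98023259] 0.0253639830204151
[0.58270214 0.24475598 0.08767439] (np.float64(221.54551565956373), np.float64(486.6563021617659))
u,v mm 7.539307552526931 0.16841626585821243
```

View pics/c3.png

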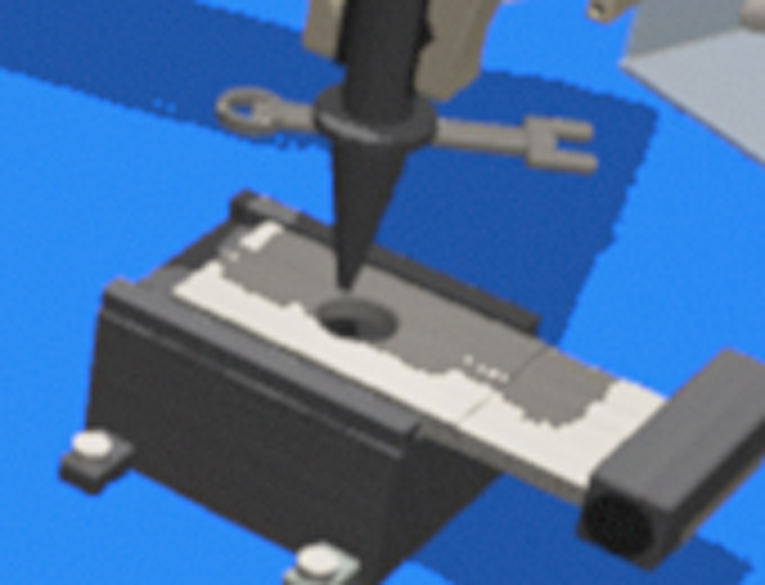

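View pics/t3.png

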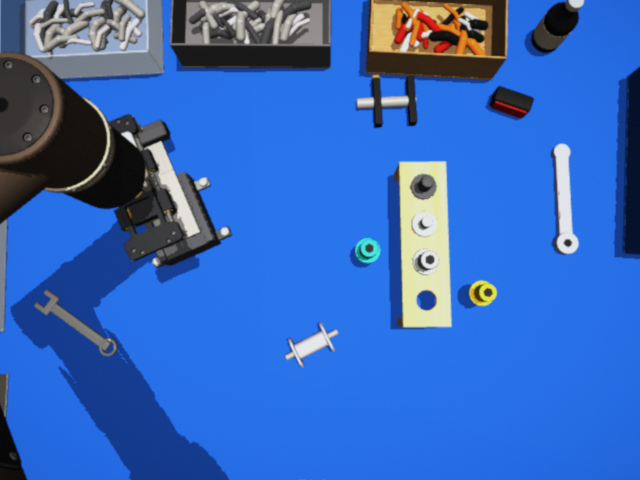

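The tip at scene (487,224) sits just above the left part of the hole, which is centred at (489,231). In the top view the empty stand hole is at (299,427). I'll enter the overlap gently.

Call:
carry_out([
  [[0,0,0,0,0,0.4,-1],[0,0,0,0,0,0.4,-1],[0,0,0,0,0,0.4,-1],[0,0,0,0,0,0,-1]],
])

```text
t: 12.75
eef_pos: [0.5821, 0.2445, 0.3244]
ee_rot: [3.139, -0.0, -1.143]
force: [-0.2, -0.0, -5.3]
width: 0.0253
```

```bash
cat > st.py <<'E'
from h import *
import sys
def st():
    s=arm.get_state();p=np.r_[s['eef_pos'][:2],s['eef_pos'][2]-.1593-.11];d=p[:2]-[.5759,.2415]
    print("t",s['t'],"tipz",p[2].round(4),"u,v mm",(1000*(d@[.9114,.4115])).round(2),(1000*(d@[-.4115,.9114])).round(2),"F",s['force'].round(1),"M",s['moment'].round(2),"w",s['width'].round(4),s['ee_rot'].round(4))
st()
if len(sys.argv)>1:
    snap("scene",sys.argv[1]);cv2.imwrite(f"pics/c{sys.argv[1]}.png",cv2.resize(cv2.imread(f"pics/{sys.argv[1]}.png")[160:290,410:580],None,fx=4.5,fy=4.5,interpolation=2))
E
python3 st.py s4
```

```text
Traceback (most recent call last):
  File "st.py", line 6, in <module>
    st()
    ~~^^
  File "st.py", line 5, in st
    print("t",s['t'],"tipz",p[2].round(4),"u,v mm",(1000*(d@[.9114,.4115])).round(2),(1000*(d@[-.4115,.9114])).round(2),"F",s['force'].round(1),"M",s['moment'].round(2),"w",s['width'].round(4),s['ee_rot'].round(4))
                                                                                                                                                                             ^^^^^^^^^^^^^^^^
AttributeError: 'float' object has no attribute 'round'
```

Call:
carry_out([
  [[0,0,0,0,0.09,0.27,-1],[0,0,0,0,0.09,0.27,-1],[0,0,0,0,0.09,0.27,-1],[0,0,0,0,0,0,-1]],
])

```text
t: 13.25
eef_pos: [0.576, 0.2422, 0.3052]
ee_rot: [3.141, 0.001, -1.143]
force: [2.1, 5.1, -3.3]
width: 0.0253
```

```bash
sed -i 's/s\[.width.\].round(4)/round(s["width"],4)/' st.py; python3 st.py s4
```

```text
t 13.25 tipz 0.0359 u,v mm 0.35 0.56 F [ 2.1  5.1 -3.3] M [ 1.86 -0.4  -0.03] w 0.0253 [ 3.1414e+00  6.0000e-04 -1.1434e+00]
```

View pics/cs4.png

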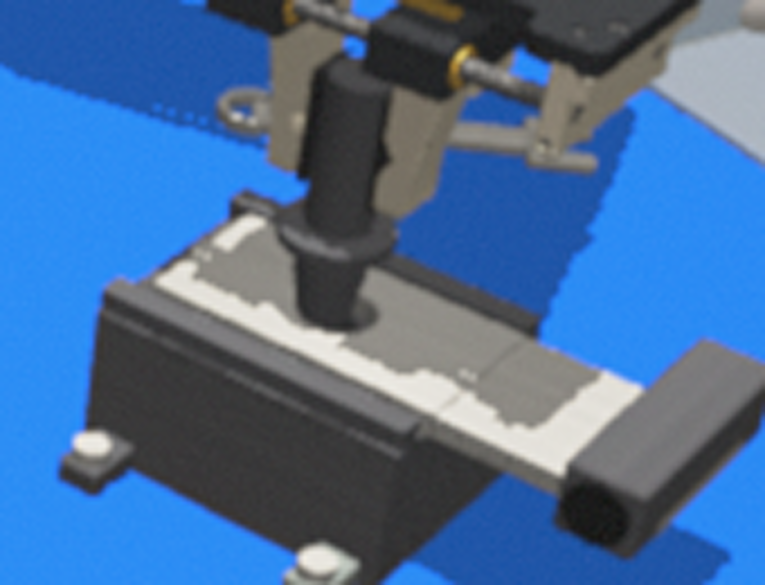

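The bar is being levered along; its handle has shifted in the scene view. There's a sideways force of about 4 N, so I'll nudge to centre the drift across the bar.

Call:
carry_out([
  [[0,0,0,-0.06,0,0,-1],[0,0,0,0,0,0,-1]],
])

```text
t: 13.55
eef_pos: [0.5755, 0.243, 0.3054]
ee_rot: [3.14, -0.0, -1.143]
force: [1.2, 0.9, -5.0]
width: 0.0249
```

```bash
python3 st.py
```

```text
t 13.55 tipz 0.0361 u,v mm 0.28 1.54 F [ 1.2  0.9 -5. ] M [ 0.68 -0.55  0.  ] w 0.0249 [ 3.1404e+00 -5.0000e-04 -1.1435e+00]
```

Call:
carry_out([
  [[0,0,0,0,0,0.16,-1],[0,0,0,0,0,0.16,-1],[0,0,0,0,0,0,-1]],
])

```text
t: 13.92
eef_pos: [0.5757, 0.2434, 0.2973]
ee_rot: [3.142, 0.0, -1.143]
force: [2.8, 2.3, -3.8]
width: 0.0252
```

```bash
python3 st.py
```

```text
t 13.925 tipz 0.028 u,v mm 0.63 1.78 F [ 2.8  2.3 -3.8] M [ 1.12 -0.79 -0.02] w 0.0252 [ 3.1416e+00  1.0000e-04 -1.1434e+00]
```

Call:
carry_out([
  [[0,0,0,0,0,0.16,-1],[0,0,0,0,0,0.16,-1],[0,0,0,0,0,0,-1]],
])

```text
t: 14.3
eef_pos: [0.5755, 0.2434, 0.2891]
ee_rot: [3.141, 0.0, -1.143]
force: [1.2, 4.4, -3.3]
width: 0.0253
```

```bash
python3 st.py s5
```

```text
t 14.3 tipz 0.0198 u,v mm 0.42 1.89 F [ 1.2  4.4 -3.3] M [ 1.64 -0.48  0.01] w 0.0253 [ 3.1410e+00  2.0000e-04 -1.1435e+00]
```

View pics/cs5.png

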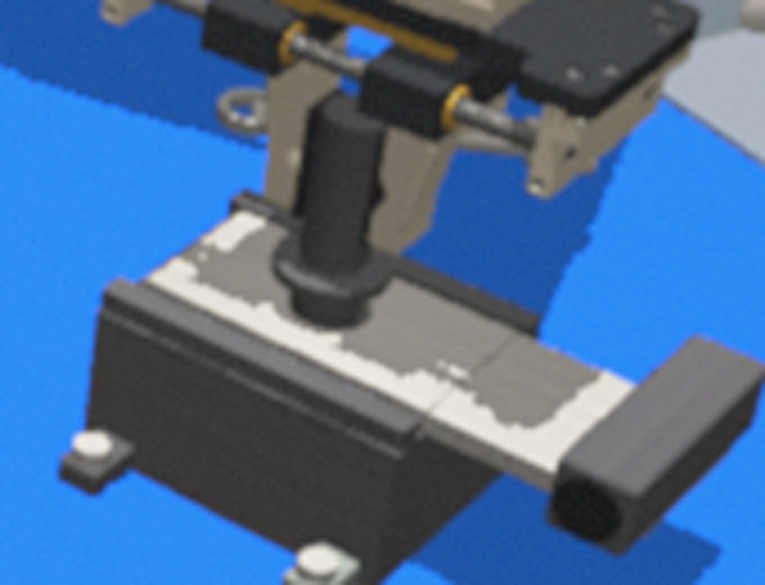

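Call:
carry_out([
  [[0,0,0,-0.04,0,0,-1],[0,0,0,0,0,0.16,-1],[0,0,0,0,0,0,-1]],
])

```text
t: 14.72
eef_pos: [0.5751, 0.244, 0.2851]
ee_rot: [3.141, -0.0, -1.144]
force: [2.4, 1.5, -6.7]
width: 0.0254
```

```bash
python3 st.py
```

```text
t 14.725 tipz 0.0158 u,v mm 0.32 2.61 F [ 2.4  1.5 -6.7] M [ 0.77 -0.77  0.02] w 0.0254 [ 3.1406e+00 -2.0000e-04 -1.1436e+00]
```

Call:
carry_out([
  [[0,0,0,0,0,0.16,-1],[0,0,0,0,0,0.0,-1]],
])

```text
t: 14.98
eef_pos: [0.5749, 0.244, 0.2812]
ee_rot: [3.14, -0.0, -1.144]
force: [-1.3, 0.5, -5.6]
width: 0.0252
```

```bash
python3 st.py
```

```text
t 14.975 tipz 0.0119 u,v mm 0.13 2.72 F [-1.3  0.5 -5.6] M [0.59 0.22 0.01] w 0.0252 [ 3.1403 -0.     -1.1435]
```

Call:
carry_out([
  [[0,0,0,0,0,0.16,-1],[0,0,0,0,0,0.0,-1]],
])

```text
t: 15.22
eef_pos: [0.5746, 0.2439, 0.277]
ee_rot: [3.14, -0.0, -1.144]
force: [-3.3, 1.7, -1.9]
width: 0.0253
```

```bash
python3 st.py
```

```text
t 15.225 tipz 0.0077 u,v mm -0.19 2.71 F [-3.3  1.7 -1.9] M [ 0.47  1.54 -0.06] w 0.0253 [ 3.1395 -0.     -1.1438]
```

Call:
carry_out([
  [[0,0,0,-0.02,0.02,0.08,-1],[0,0,0,0,0,0.08,-1],[0,0,0,0,0,0,-1]],
])

```text
t: 15.6
eef_pos: [0.5743, 0.2441, 0.2741]
ee_rot: [3.141, -0.0, -1.143]
force: [-6.1, -1.4, 5.2]
width: 0.0253
```

```bash
python3 st.py s6
```

```text
t 15.6 tipz 0.0048 u,v mm -0.38 3.04 F [-6.1 -1.4  5.2] M [-0.41  2.58 -0.05] w 0.0253 [ 3.1406e+00 -5.0000e-04 -1.1433e+00]
```

View pics/cs6.png

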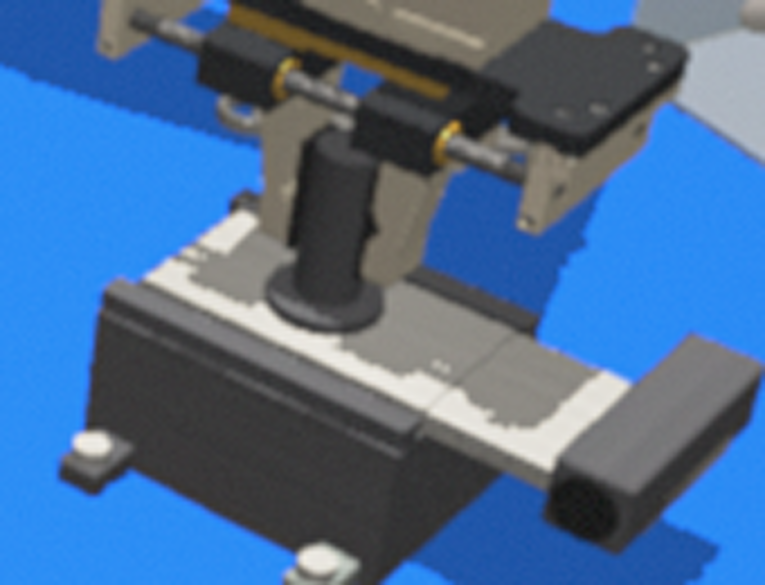

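Call:
carry_out([
  [[0,0,0,0,0.02,0.05,-1],[0,0,0,0,0,0,-1]],
])

```text
t: 15.9
eef_pos: [0.5741, 0.244, 0.274]
ee_rot: [-3.141, -0.001, -1.143]
force: [-7.8, -1.8, 10.7]
width: 0.0255
```

```bash
python3 st.py
```

```text
t 15.9 tipz 0.0047 u,v mm -0.65 3.04 F [-7.8 -1.8 10.7] M [-0.63  3.38 -0.01] w 0.0255 [-3.1412e+00 -6.0000e-04 -1.1429e+00]
```

Collar seated: z has stopped at the expected height and the force has risen. I'll draw it straight out.

Call:
carry_out([
  [[0,0,0,0,0,-0.2,-1],[0,0,0,0,0,-0.4,-1],[0,0,0,0,0,-0.6,-1],[0,0,0,0,0,-0.8,-1],[0,0,0,0,0,-0.8,-1],[0,0,0,0,0,-0.8,-1],[0,0,0,0,0,-0.8,-1],[0,0,0,0,0,-0.8,-1],[0,0,0,0,0,-0.3,-1],[0,0,0,0,0,0,-1]],
])

```text
t: 17.15
eef_pos: [0.5741, 0.2442, 0.4106]
ee_rot: [-3.14, 0.0, -1.143]
force: [-0.1, 0.4, -5.4]
width: 0.0254
```

```bash
python3 st.py s7
```

```text
t 17.15 tipz 0.1413 u,v mm -0.49 3.19 F [-0.1  0.4 -5.4] M [ 0.    0.17 -0.02] w 0.0254 [-3.1404e+00  5.0000e-04 -1.1435e+00]
```

View pics/s7.png

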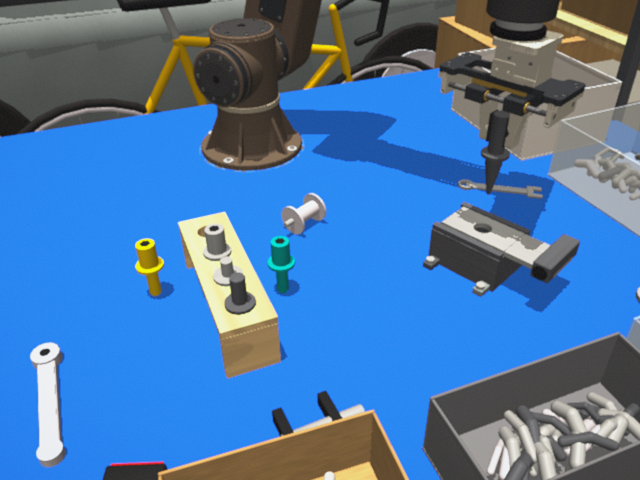

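```bash
python3 - <<'E'
from h import *
for n,e in(("s3",[.58270214,.24475598,.35697439]),("s7",arm.get_state()['eef_pos'])):
    im=cv2.imread(f"pics/{n}.png");b=np.array(e);b=np.array([b[0],b[1],b[2]-.1593-.11])
    P=[w2px("scene",b+[0,0,h]) for h in(0,.07,.076,.14)];print(n,np.round(P,1))
    r,c=map(int,P[1]);cr=cv2.resize(im[r-50:r+50,c-45:c+45],None,fx=4,fy=4,interpolation=2)
    for p in P: cv2.circle(cr,(int((p[1]-c+45)*4),int((p[0]-r+50)*4)),2,(0,0,255),-1)
    cv2.imwrite(f"pics/ax_{n}.png",cr)
cv2.imwrite("pics/ax.png",np.hstack([cv2.imread("pics/ax_s3.png"),cv2.imread("pics/ax_s7.png")]))
E
```

```text
s3 [[221.5 486.7]
 [185.4 493.3]
 [182.1 493.9]
 [145.9 500.5]]
s7 [[192.  488.2]
 [153.6 495. ]
 [150.1 495.6]
 [111.6 502.5]]
```

View pics/ax.png

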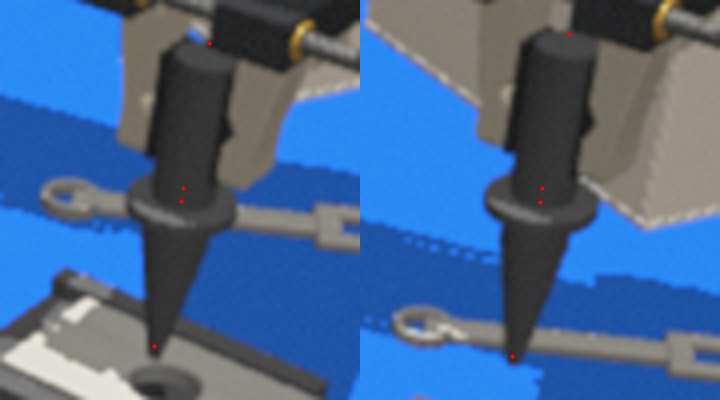

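Call:
carry_out([
  [[0,0,0,0.5,0.45,0,-1],[0,0,0,0.9,0.81,0,-1],[0,0,0,0.9,0.81,0,-1],[0,0,0,0.9,0.81,0,-1],[0,0,0,0.9,0.81,0,-1],[0,0,0,0.9,0.81,0,-1],[0,0,0,0.9,0.81,0,-1],[0,0,0,0.9,0.81,0,-1],[0,0,0,0.9,0.81,0,-1],[0,0,0,0.9,0.81,0,-1],[0,0,0,0.9,0.81,0,-1],[0,0,0,0.9,0.81,0,-1],[0,0,0,0.9,0.81,0,-1],[0,0,0,0.9,0.81,0,-1],[0,0,0,0.9,0.81,0,-1],[0,0,0,0.4,0.37,0,-1],[0,0,0,0,0,0,-1]],
])

```text
t: 19.32
eef_pos: [0.4367, -0.1898, 0.4099]
ee_rot: [-3.141, 0.0, -1.145]
force: [0.5, -0.1, -5.4]
width: 0.0254
```

Call:
carry_out([
  [[0,0,0.8,0,0,0,-1],[0,0,1,0,0,0,-1],[0,0,1,0,0,0,-1],[0,0,1,0,0,0,-1],[0,0,1,0,0,0,-1],[0,0,1,0,0,0,-1],[0,0,1,0,0,0,-1],[0,0,1,0,0,0,-1],[0,0,1,0,0,0,-1],[0,0,1,0,0,0,-1],[0,0,1,0,0,0,-1],[0,0,1,0,0,0,-1],[0,0,1,0,0,0,-1],[0,0,1,0,0,0,-1],[0,0,0.5,0,0,0,-1],[0,0,0,0,0,0,-1],[0,0,0,0,0,0,-1]],
])

```text
t: 21.45
eef_pos: [0.4375, -0.1886, 0.4099]
ee_rot: [3.142, 0.0, -3.138]
force: [0.7, -0.4, -4.8]
width: 0.0252
```

```bash
python3 st.py; python3 - <<'E'
from rect import *
a,d=snap("top","t8");snap("scene","s8");print(arm.get_state()['eef_pos'])
rect([("top","pics/t8.png"),("scene","pics/s8.png")],(.5759,.2415),"rect8")
cv2.imwrite("pics/cs8.png",cv2.resize(cv2.imread("pics/s8.png")[120:350,100:320],None,fx=2.5,fy=2.5))
E
```

```text
t 21.45 tipz 0.1406 u,v mm -303.12 -335.03 F [ 0.7 -0.4 -4.8] M [-0.   -0.04 -0.01] w 0.0252 [ 3.1415e+00  1.0000e-04 -3.1380e+00]
[ 0.43745298 -0.1887319   0.40992706]
```

View pics/rect8.png

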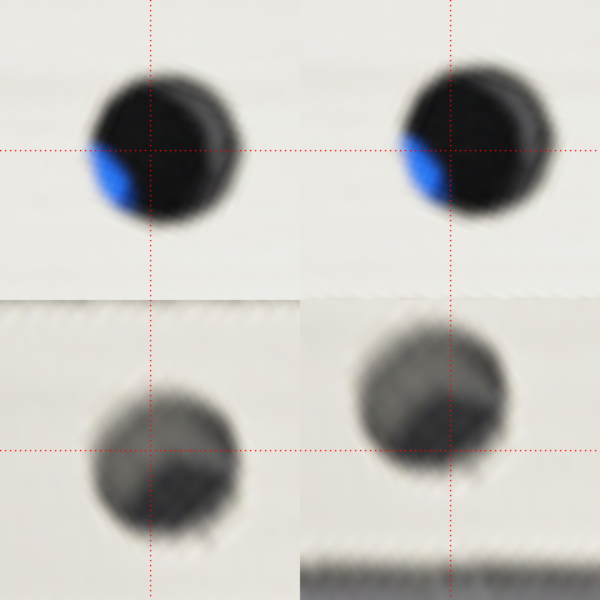

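View pics/cs8.png

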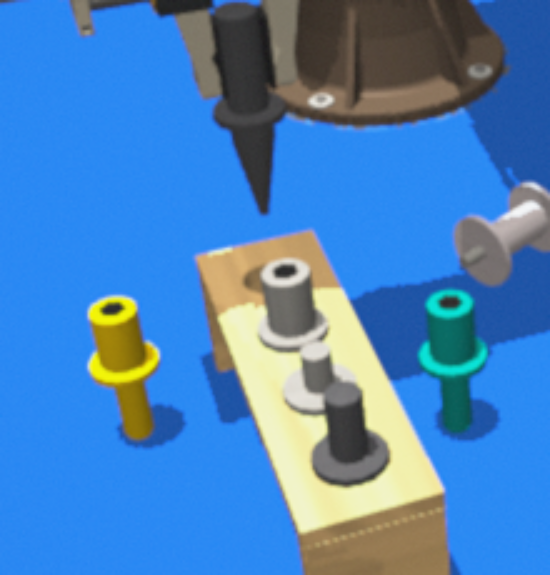

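The rectified top view shows the bar hole and the receiver hole in line to about 3 mm. In the scene view the drift hangs upright over its empty hole, crop (265,275). I'll lower it back in.

Call:
carry_out([
  [[0,0,0,0.11,-0.02,0,-1],[0,0,0,0,0,0.6,-1],[0,0,0,0,0,0.8,-1],[0,0,0,0,0,0.8,-1],[0,0,0,0,0,0.8,-1],[0,0,0,0,0,0.6,-1],[0,0,0,0,0,0.4,-1],[0,0,0,0,0,0,-1]],
])

```text
t: 22.55
eef_pos: [0.4345, -0.1894, 0.3092]
ee_rot: [3.142, -0.001, -3.14]
force: [-0.1, -0.3, -5.0]
width: 0.0254
```

```bash
python3 st.py; python3 - <<'E'
from rect import *
snap("scene","s9");print(arm.get_state()['eef_pos'])
cv2.imwrite("pics/cs9.png",cv2.resize(cv2.imread("pics/s9.png")[120:350,100:320],None,fx=2.5,fy=2.5))
E
```

```text
t 22.55 tipz 0.0399 u,v mm -306.21 -334.55 F [-0.1 -0.3 -5. ] M [-0.02 -0.04  0.04] w 0.0254 [ 3.1416e+00 -1.4000e-03 -3.1401e+00]
[ 0.43480287 -0.18945308  0.30990953]
```

View pics/cs9.png

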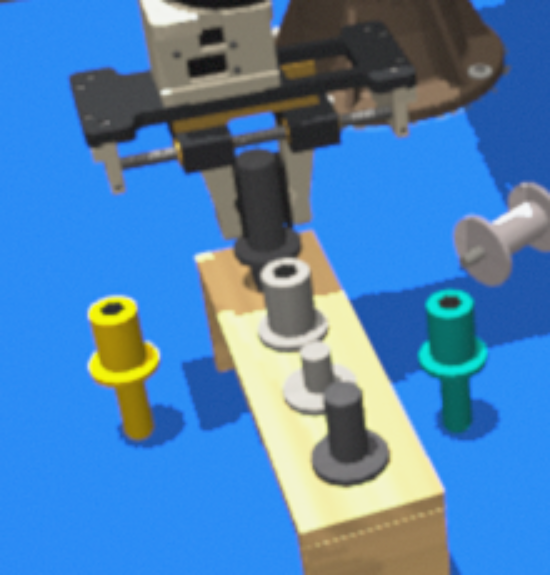

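Going in freely at scene (206,220), with no contact force. I'll lower the last 20 mm.

Call:
carry_out([
  [[0,0,0,0,0,0.3,-1],[0,0,0,0,0,0.3,-1],[0,0,0,0,0,0.16,-1],[0,0,0,0,0,0,-1]],
])

```text
t: 23.1
eef_pos: [0.4346, -0.1894, 0.2906]
ee_rot: [-3.142, -0.001, -3.14]
force: [0.2, -0.9, -4.5]
width: 0.0257
```

```bash
python3 st.py
```

```text
t 23.1 tipz 0.0213 u,v mm -306.14 -334.57 F [ 0.2 -0.9 -4.5] M [-0.   -0.04  0.03] w 0.0257 [-3.1416e+00 -8.0000e-04 -3.1401e+00]
```

Call:
carry_out([
  [[0,0,0,0,0,0.08,-1],[0,0,0,0,0,0,-1]],
])

```text
t: 23.35
eef_pos: [0.4348, -0.1894, 0.2891]
ee_rot: [-3.141, 0.001, -3.14]
force: [1.2, -0.6, -4.4]
width: 0.0256
```

```bash
python3 st.py
```

```text
t 23.35 tipz 0.0198 u,v mm -305.91 -334.69 F [ 1.2 -0.6 -4.4] M [-0.14 -0.11 -0.02] w 0.0256 [-3.1415e+00  5.0000e-04 -3.1400e+00]
```

Call:
carry_out([
  [[0,0,0,0,0,0.04,-1],[0,0,0,0,0,0,-1],[0,0,0,0,0,0,0.2],[0,0,0,0,0,0,0.2],[0,0,0,0,0,0,0.2],[0,0,0,0,0,0,0.2],[0,0,0,0,0,-0.5,0.2],[0,0,0,0,0,-0.8,0.2],[0,0,0,0,0,-0.8,0.2],[0,0,0,0,0,-0.8,0.2],[0,0,0,0,0,-0.2,0.2],[0,0,0,0,0,0,0.2]],
])

```text
t: 24.85
eef_pos: [0.4346, -0.1894, 0.3656]
ee_rot: [3.141, 0.001, -3.14]
force: [-0.3, -0.4, -1.0]
width: 0.0528
```

```bash
python3 st.py; python3 - <<'E'
from rect import *
snap("scene","s10");print(arm.get_state()['eef_pos'])
cv2.imwrite("pics/cs10.png",cv2.resize(cv2.imread("pics/s10.png")[120:350,100:320],None,fx=2.5,fy=2.5))
E
```

```text
t 24.85 tipz 0.0963 u,v mm -306.13 -334.53 F [-0.3 -0.4 -1. ] M [-0.02  0.02 -0.03] w 0.0528 [ 3.1415e+00  7.0000e-04 -3.1401e+00]
[ 0.43441926 -0.18935744  0.36509789]
```

View pics/cs10.png

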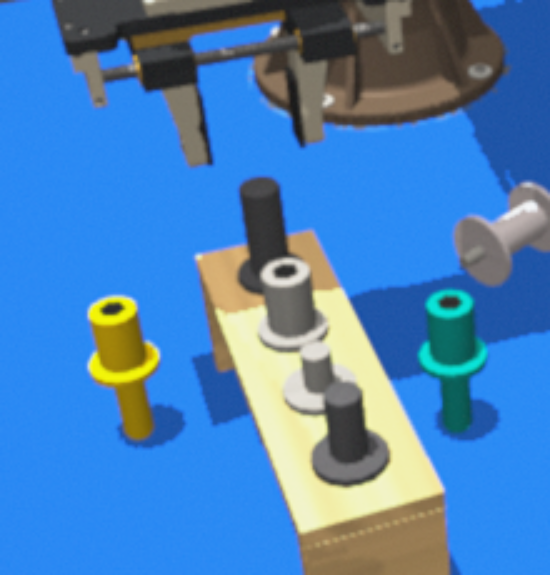

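The drift stands upright in its original hole, collar down, at crop (262,270). Next is the bright bolt with the dark hexagon beside it.

Call:
carry_out([
  [[0,0,0,-0.85,0,0,0.2],[0,0,0,-0.85,0,0,0.2],[0,0,0,-0.87,0,0,0.2],[0,0,0,0,0,0.8,0.2],[0,0,0,0,0,0.8,0.2],[0,0,0,0,0,0.8,0.2],[0,0,0,0,0,0.8,0.2],[0,0,0,0,0,0.29,0.2],[0,0,0,0,0,0,0.2],[0,0,0,0,0,0,0.2]],
])

```text
t: 26.15
eef_pos: [0.4992, -0.1893, 0.2787]
ee_rot: [-3.141, 0.001, -3.14]
force: [0.2, -0.1, 0.1]
width: 0.0521
```

```bash
python3 st.py; python3 - <<'E'
from rect import *
snap("scene","s11");print(arm.get_state()['eef_pos'])
cv2.imwrite("pics/cs11.png",cv2.resize(cv2.imread("pics/s11.png")[120:350,100:320],None,fx=2.5,fy=2.5))
E
```

```text
t 26.15 tipz 0.0094 u,v mm -247.19 -361.11 F [ 0.2 -0.1  0.1] M [-0.02  0.02 -0.02] w 0.0521 [-3.1414e+00  8.0000e-04 -3.1398e+00]
[ 0.49919467 -0.1893268   0.27887448]
```

View pics/cs11.png

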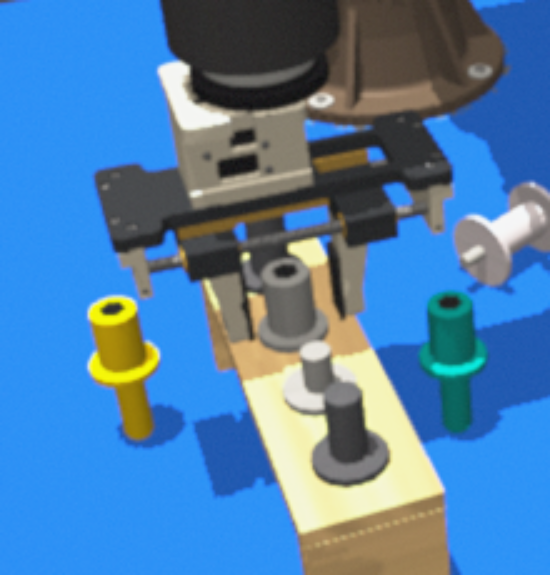

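The fingers straddle the bolt head, centred on crop (293,328). I'll close and lift.

Call:
carry_out([
  [[0,0,0,0,0,0,-1],[0,0,0,0,0,0,-1],[0,0,0,0,0,0,-1],[0,0,0,0,0,0,-1],[0,0,0,0,0,-0.3,-1],[0,0,0,0,0,-0.8,-1],[0,0,0,0,0,-0.9,-1],[0,0,0,0,0,-0.9,-1],[0,0,0,0,0,-0.9,-1],[0,0,0,0,0,-0.8,-1],[0,0,0,0,0,0,-1]],
])

```text
t: 27.58
eef_pos: [0.4991, -0.1893, 0.3945]
ee_rot: [3.142, 0.003, -3.14]
force: [0.4, -0.5, -2.6]
width: 0.0292
```

```bash
python3 st.py; python3 - <<'E'
from rect import *
snap("scene","s12");print(arm.get_state()['eef_pos'])
cv2.imwrite("pics/cs12.png",cv2.resize(cv2.imread("pics/s12.png")[80:310,100:320],None,fx=2.5,fy=2.5))
E
```

```text
t 27.575 tipz 0.1252 u,v mm -247.27 -361.02 F [ 0.4 -0.5 -2.6] M [ 0.04  0.04 -0.02] w 0.0292 [ 3.1416e+00  2.7000e-03 -3.1400e+00]
[ 0.49873903 -0.18919296  0.39323198]
```

View pics/cs12.png

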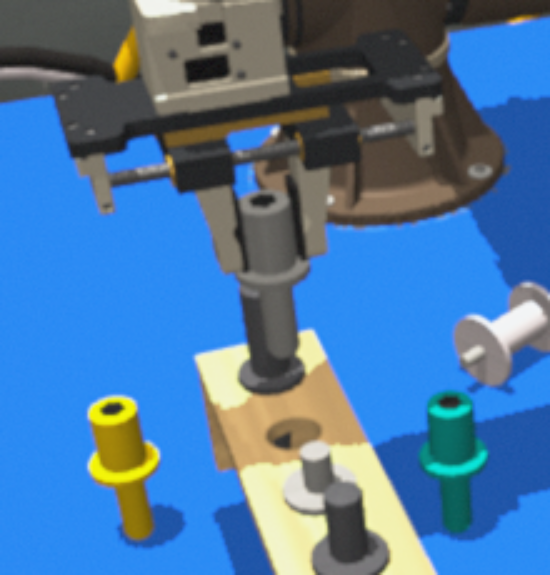

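The bolt is held upright (29 mm opening), and the drift stays in its hole at crop (270,375). I'll carry the bolt to the bar.

Call:
carry_out([
  [[0,0,0,-0.1,0.5,0,-1],[0,0,0,-0.18,1,0,-1],[0,0,0,-0.18,1,0,-1],[0,0,0,-0.18,1,0,-1],[0,0,0,-0.18,1,0,-1],[0,0,0,-0.18,1,0,-1],[0,0,0,-0.18,1,0,-1],[0,0,0,-0.18,1,0,-1],[0,0,0,-0.18,1,0,-1],[0,0,0,-0.18,1,0,-1],[0,0,0,-0.18,1,0,-1],[0,0,0,-0.18,1,0,-1],[0,0,0,-0.18,1,0,-1],[0,0,0,-0.18,1,0,-1],[0,0,0,-0.18,1,0,-1],[0,0,0,-0.18,1,0,-1],[0,0,0,-0.18,1,0,-1],[0,0,0,-0.15,0.8,0,-1],[0,0,0,0,0,0,-1],[0,0,0,0,0,0,-1]],
])

```text
t: 30.12
eef_pos: [0.5764, 0.2433, 0.393]
ee_rot: [-3.141, -0.0, -3.14]
force: [0.1, 0.2, -1.9]
width: 0.0291
```

```bash
python3 st.py s13; python3 -c "
from h import *
print(arm.get_state()['eef_pos'])"
```

```text
t 30.125 tipz 0.1237 u,v mm 1.24 1.42 F [ 0.1  0.2 -1.9] M [-0.05  0.01  0.01] w 0.0291 [-3.1412e+00 -5.0000e-04 -3.1400e+00]
[0.57643914 0.24298431 0.39311067]
```

Call:
carry_out([
  [[0,0,0,-0.04,0.02,0.5,-1],[0,0,0,0,0,0.8,-1],[0,0,0,0,0,0.8,-1],[0,0,0,0,0,0.6,-1],[0,0,0,0,0,0,-1]],
])

```text
t: 30.8
eef_pos: [0.5772, 0.2433, 0.3241]
ee_rot: [-3.14, -0.002, -3.141]
force: [0.8, 0.3, -2.4]
width: 0.0296
```

```bash
python3 st.py s14; python3 -c "
from h import *
print(arm.get_state()['eef_pos'])"
```

```text
t 30.8 tipz 0.0548 u,v mm 1.92 1.11 F [ 0.8  0.3 -2.4] M [ 0.03 -0.06  0.04] w 0.0296 [-3.1399e+00 -2.2000e-03 -3.1405e+00]
[0.57754569 0.24360316 0.32525969]
```

View pics/cs14.png

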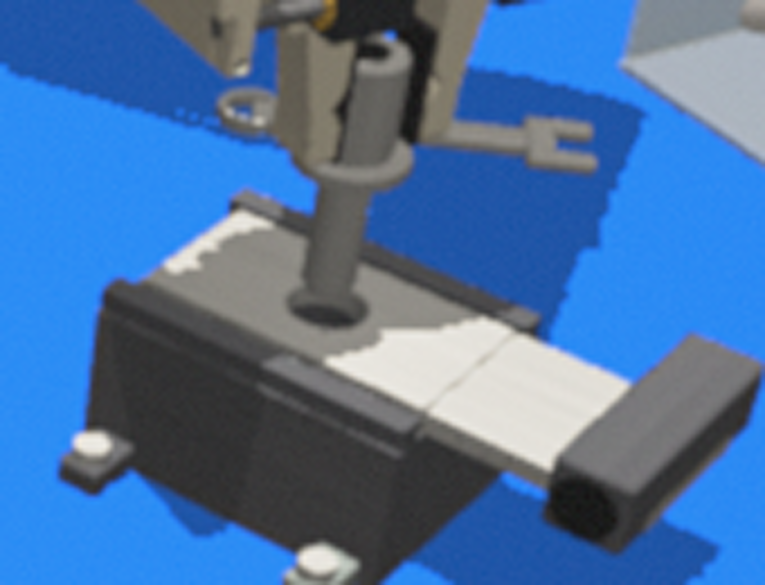

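The shank bottom at crop (330,282) projects onto the hole centre at crop (327,306) within about 1 px. I'll lower it.

Call:
carry_out([
  [[0,0,0,0,0,0.3,-1],[0,0,0,0,0,0.35,-1],[0,0,0,0,0,0.35,-1],[0,0,0,0,0,0,-1]],
])

```text
t: 31.35
eef_pos: [0.5772, 0.2436, 0.2996]
ee_rot: [-3.141, -0.001, -3.14]
force: [-0.4, -0.1, -2.5]
width: 0.0294
```

```bash
python3 st.py
```

```text
t 31.35 tipz 0.0303 u,v mm 2.08 1.41 F [-0.4 -0.1 -2.5] M [ 0.05  0.   -0.01] w 0.0294 [-3.1405e+00 -1.5000e-03 -3.1401e+00]
```

Call:
carry_out([
  [[0,0,0,0,0,0.35,-1],[0,0,0,0,0,0.35,-1],[0,0,0,0,0,0.35,-1],[0,0,0,0,0,0.2,-1],[0,0,0,0,0,0.15,-1],[0,0,0,0,0,0,-1]],
])

```text
t: 32.1
eef_pos: [0.5775, 0.2438, 0.2654]
ee_rot: [-3.141, -0.0, -3.14]
force: [-0.4, -0.5, -2.6]
width: 0.0293
```

```bash
python3 st.py s15; python3 -c "
from h import *
print(arm.get_state()['eef_pos'])"
```

```text
t 32.1 tipz -0.0039 u,v mm 2.37 1.44 F [-0.4 -0.5 -2.6] M [-0.01 -0.05  0.03] w 0.0293 [-3.1413e+00 -3.0000e-04 -3.1401e+00]
[0.57755218 0.2438542  0.26569723]
```

View pics/cs15.png

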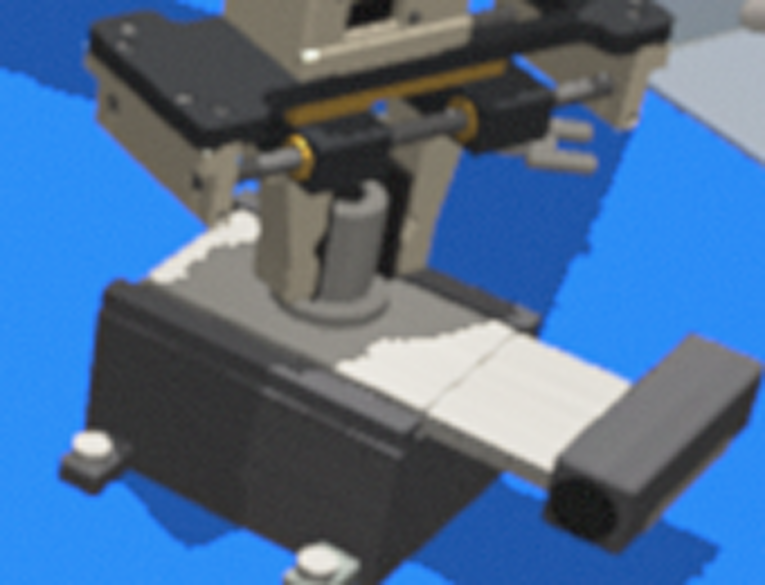

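Nearly seated, about 2 mm above. I'll go down to contact.

Call:
carry_out([
  [[0,0,0,0,0,0.07,-1],[0,0,0,0,0,0.03,-1],[0,0,0,0,0,0,-1]],
])

```text
t: 32.52
eef_pos: [0.5775, 0.2439, 0.2635]
ee_rot: [3.141, 0.0, -3.14]
force: [-2.0, -1.0, -0.5]
width: 0.0288
```

```bash
python3 st.py
```

```text
t 32.525 tipz -0.0058 u,v mm 2.43 1.5 F [-2.  -1.  -0.5] M [-0.05  0.3  -0.02] w 0.0288 [ 3.1414e+00  3.0000e-04 -3.1399e+00]
```

Contact: the bolt's weight is off the gripper. I'll release and withdraw.

Call:
carry_out([
  [[0,0,0,0,0,0.02,-1],[0,0,0,0,0,0,0.2],[0,0,0,0,0,0,0.2],[0,0,0,0,0,0,0.2],[0,0,0,0,0,0,0.2],[0,0,0,0,0,-0.5,0.2],[0,0,0,0,0,-0.9,0.2],[0,0,0,0,0,-0.9,0.2],[0,0,0,0,0,-0.9,0.2],[0,0,0,0,0,-0.9,0.2],[0,0,0,0,0,-0.9,0.2],[0,0,0,0,-1,0,0.2],[0,0,0,0,-1,0,0.2],[0,0,0,0,-1,0,0.2],[0,0,0,0,-1,0,0.2],[0,0,0,0,-1,0,0.2],[0,0,0,0,-1,0,0.2],[0,0,0,0,0,0,0.2]],
])

```text
t: 34.78
eef_pos: [0.5776, 0.0914, 0.3875]
ee_rot: [-3.141, -0.0, 3.141]
force: [-0.4, 1.4, 0.0]
width: 0.0526
```

```bash
python3 st.py s16; python3 - <<'E'
from h import *
a,d=snap("top","t16")
t=cv2.imread("pics/t16.png");s=cv2.imread("pics/s16.png")
cv2.imwrite("pics/c16.png",np.hstack([cv2.resize(s[150:320,400:600],(470,400)),cv2.resize(t[120:280,90:218],(320,400))]))
c="top";m=CM(c);K=np.array(m["camera_matrix"]);T=np.array(m["world_from_camera"])
rr,cc=np.mgrid[:480,:640];X=np.stack([(cc-K[0,2])/K[0,0]*d,(rr-K[1,2])/K[1,1]*d,d],-1)@T[:3,:3].T+T[:3,3]
k=np.hypot(X[...,0]-.577,X[...,1]-.243)<.03
z=X[k][:,2];print(np.histogram(z,bins=np.arange(.06,.14,.004)))
q=X[k&(X[...,2]>.113)&(X[...,2]<.13)];print("head top",np.median(q,0))
E
```

```text
t 34.775 tipz 0.1182 u,v mm -60.27 -137.49 F [-0.4  1.4  0. ] M [ 0.01 -0.    0.04] w 0.0526 [-3.1413e+00 -5.0000e-04  3.1406e+00]
(array([  0,   0,   6, 132, 126,  84,  20,   5,   8,   6,   8,   7,   3,
         9,  36, 116,  21,   0,   0,   0]), array([0.06 , 0.064, 0.068, 0.072, 0.076, 0.08 , 0.084, 0.088, 0.092,
       0.096, 0.1  , 0.104, 0.108, 0.112, 0.116, 0.12 , 0.124, 0.128,
       0.132, 0.136, 0.14 ]))
head top [0.57330941 0.24658083 0.12144468]
```

View pics/c16.png

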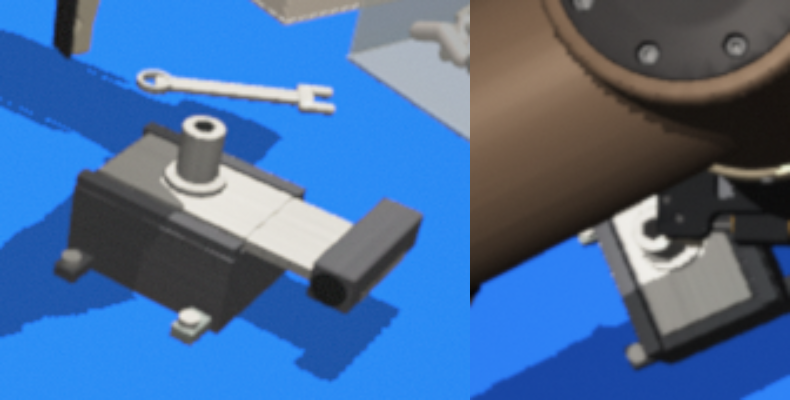

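View pics/s16.png

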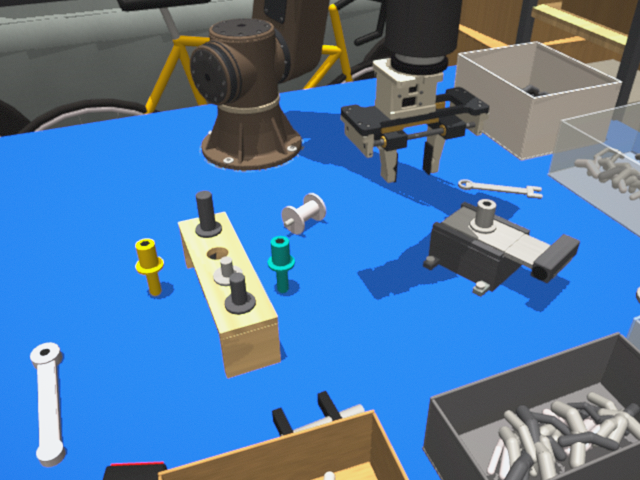

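The scene view shows the bolt upright with its flange on the bar at (484,218). The head top measures 0.121 m, as expected for a seated flange. The drift is upright in its original stand hole at (206,215), and the arm is clear.

```bash
python3 -c "
from station import arm
print(arm.job_done())"
```

```text
the job is handed in; nothing more can be done
None
```

The job is done in the order asked and handed in at about 35 s. I took the drift from its stand hole and worked it down through both holes until its collar was on the bar. I then drew it out and stood it back upright in the same hole. After that I fitted the bright thick bolt through both holes and let go.

**Last checks:**
- **Bolt:** it stands upright with its flange on the bar. The head top measured 0.121 m, which is where it should be when seated.
- **Drift:** it is upright in its original hole with the collar on the stand. The other two tools and the turquoise and yellow look-alikes have not moved.
- **Forces:** the highest reading I saw was about 14 N, while seating the drift; readings come only at the end of each move. The arm was clear of everything at the end.

**What disagreed:**
- **Position:** the top camera, the scene camera and the robot's own position differed by 2 to 3 mm at the receiver hole. I corrected the drift by force feedback and allowed for the offset when placing the bolt.
- **Alignment:** after the drift came out, the two holes still looked about 3 mm apart, which is as close as the drift's clearance allows. The bolt went in with almost no side force.
- **Final view:** the arm partly hid the bolt from the top camera, so the check that it is upright rests mainly on the scene camera.

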